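# Load the sample carousel at its loading point

## Task

Turn the sample carousel until its one wide cup stands at the loading point, straight ahead of the tip of the long triangular steel pointer block (not at the rectangular reader block). Then set the capped jar that belongs in this cup, the middle-sized of the three containers on the bench, upright in it and right down on its floor, keeping it upright on the way; the wide cup must still be at the loading point at the end.

Things in the scene. Friction and masses are not known exactly. Their poses are not given: they have to be found in the camera images.
- handle (a point): Centre of the black bar handle on the axis of the carousel (disc 236 mm wide, turns either way at least 1.5 rad, stays where left, friction 0.15 N m). Bar 70 mm long, 16 thick, 55 to 85 mm above the bench, turns with the disc. x runs across the bar, away from the wide cup; y along the bar; z up. Around the bar, out to 58 mm from the axis, all else is lower than 45 mm.
- wide_cup (a point): Centre of the floor of the carousel's one wide cup, 80 mm from the axis, 26 mm above the bench. Flared grey ring, 14 mm deep, inside 54 mm wide at the floor and 70 mm at the mouth, open above; turns with the disc. The four other cups are narrow (under 30 mm); the two across from it hold slim tubes, tops 72 mm above the bench.
- loading_point (a point): Fixed point 80 mm from the carousel's axis, 26 mm above the bench, where the wide cup must stand: 55 mm straight ahead (its x axis) of the tip of the long triangular steel pointer block (64 mm long, 38 mm wide at its back, top 34 mm above the bench) fixed beside the disc, on the robot's side. The rectangular block with a dark window strip is the reader; the two may swap places.
- jar_center (a point): Centre, half-way up, of the jar to load: white with red screw cap, 48 mm across, 75 mm tall, about 110 g, standing on the bench; z is up its axis. Two like containers stand some 9 to 20 cm from it and are not needed: a slim vial 26 mm across, 70 mm tall, and a bottle 82 mm across, 105 mm tall.
Things that resemble listed ones, but are neither listed nor needed, are in the scene too. What is shaped like the part that bears jar_center but black or blue is not meant.

How it is judged:
On the way:
1. the wide cup, still empty, is turned to within 18 mm of the loading point (horizontal distance between wide_cup and loading_point below 0.018 m and horizontal distance between jar_center and wide_cup above 0.07 m), for 0.2 s.
At the end, for the whole second after the job is handed in: The wide cup is within 20 mm of the loading point (measured level), and the jar stands in it, released: its centre within 12 mm of the cup's centre, upright within 10 degrees and down on the cup's floor (within about 5 mm) (horizontal distance between wide_cup and loading_point below 0.02 m and horizontal distance between jar_center and wide_cup below 0.012 m and z of jar_center in the frame of wide_cup between 0.033 and 0.043 m and angle between jar_center's own z axis and vertical below 0.17 rad); the robot touches nothing.
It fails at once if the jar is tipped more than 40 degrees (angle between jar_center's own z axis and vertical above 0.7 rad).
It also fails if it takes over 54 s, if anything falls off the work surface, if the arm or the gripper's body presses on something with over 40 N, if the wrist force passes 120 N, or if a joint passes its speed limit or range.

## Robot

A 7-joint arm with a two-finger parallel gripper is mounted at the origin on the work surface. World frame = base frame: x ahead of the robot, y to its left, z up, the work surface at z = 0. Lengths are in m, angles in rad, forces in N, time in s.
With the tool pointing down it reaches from about 0.425 to 0.925 m from the base axis. Payload 6.8 kg.
Tool frame: the origin (TCP) lies at the very end of the fingers, on their centre line; the grasp point (between the pads) lies 19 mm behind it; z points along the fingers, y is the direction in which the jaws open and shut (so a half turn about z gives the same grasp; the last joint's range is limited). The gripper opens to 85 mm and grips with 20 to 120 N. Pads are 22 mm wide; open, the fingers measure 114 mm over their backs; the gripper's body (76 mm by 85 mm) begins 54 mm behind the grasp point. The pads swing forward as they close: fully open they stand 13 mm farther back than shut.
Start: joints at [1.205, 0.477, 0.022, 1.555, -0.011, 1.109, -0.083], TCP at [0.172, -0.653, 0.231] pointing down, gripper open.
Joint ranges: [-2.96, 2.96], [-0.34, 2.1], [-1.41, 1.46], [0.24, 2.44], [-1.37, 4.51], [0.17, 1.92], [-2.96, 2.96]. Speed limits (rad/s): [2.39, 2.39, 3.14, 3.14, 3.14, 3.14, 3.14].

## Interface

Orientations are given as a unit quaternion [w, x, y, z].
In Python, from workcell import r, cams, ticket, nets gives the robot as it stands. The module is installed in compiled form; this text tells all that it offers.
- The arm moves only by the tool step_arm, never from a script. Its argument "moves" is a list that holds one entry, the list of rows, each a list of 7 numbers: the finger opening in mm, from 0 to 85.4, then the shift along the world's x, y, z in mm, then the turn, a rotation vector about the world's x, y, z in rad. A call has 1 to 20 rows; each row is the pose to reach, as a shift and turn from the pose commanded when the call began; what a row does not reach only later rows make up. A row lasts 1/12 s, in which the tool goes at most 41.7 mm and 7.16 degrees, less where a joint would pass 70% of its speed; a pose out of reach is approached as far as the arm can. A call with a gripper value outside its range is refused whole. The fingers move at their own pace and stop on an object; the grip force is fixed at half the most. Time passes only in rows, so rows that repeat a pose let the fingers close. It gives the time, the measured TCP pose, the force and the opening at its end, in the units of the state.
- r.state(): the state, without advancing time (a new reading comes with each control period).
- cams.read_camera(name): name is "side" or "top"; returns the picture (420x560x3 uint8, red, green, blue); there is no depth.
- cams.camera_model(name): a dict with "intrinsics" (3x3 intrinsics, pixels), "k1" (the pictures are not rectified: a ray, as slopes to the right and down, at radius r is drawn at 1 + k1 r^2 times it, then the intrinsics apply), "cam_to_world" (4x4, takes a point from camera to world coordinates). Camera axes: x right, y down, z forward; pixel columns grow to the right and rows downward; lengths in m; the calibration is good to about 2 mm. A picture is of the moment at which its call begins. camera_model takes no time and is no camera call.
- ticket.sign_off(): hands the job in, once; it reports no verdict.
Trained networks look in the newest picture that a camera, given by its name, has taken for a name from the list of things; names that differ only in an ending like _2 or _b are one class to them, and where a whole thing is asked for, a point or a joint stands for the part that bears it (a point fixed in the world has none). Each returns a list of dicts, best first, with "p" (0 to 1); they miss things now and then, are a little off and sometimes report something else, mostly with a low value. They report only what shows in the picture. A call takes as long as a camera call. They do not tell look-alikes from the thing itself.
- nets.cut_out(label, camera): "region" (420x560 bool, what is visible of it) and "extent" ([left, top, width, height] in pixels, round what is visible of it).
- nets.pinpoint(label, camera): "xy" ([column, row] in pixels: a listed point, or the origin of a listed thing).
The state is a dict: "time_s": time; "joint_positions": joint angles; "qd": joint speeds; "effort": joint torques, N m; "eef_pos": TCP position; "ee_rot": TCP orientation; "force": force on the tool from outside, world axes, zero at the start; "torque": the same for the moment, N m; "grip_width": finger opening in m.
Only numpy, scipy, OpenCV 4.12 (cv2) and the standard library are available. Lean on these libraries where they do the work, as an engineer would, in place of code of your own. Each camera call takes 0.05 s, during which the arm holds its last target.

## Working session

There is one attempt and no reset: what is moved stays moved. The work goes in short steps, Python scripts to look and compute and a tool call to move; the robot and the scene stay as the last step left them, time stands still between calls to the robot, and variables do not carry over. Pictures are saved under pics/ and viewed, and the job is handed in when it is done.

Besides the shell and the picture viewer there is one more tool, called after ">>>" by a JSON object that holds its "op" and its "data". step_arm: Moves the arm, as the interface text tells. Its arguments: {"type":"object","properties":{"moves":{"type":"array","items":{"type":"array","items":{"type":"array","items":{"type":"number"}}}}},"required":["moves"]}

```bash
mkdir -p pics; cat > h.py <<'E'
import numpy as np, cv2
from workcell import r,cams,ticket,nets
def ray(cam,px):
    m=cams.camera_model(cam);K=np.array(m["intrinsics"]);T=np.array(m["cam_to_world"])
    d=np.linalg.inv(K)@np.array([px[0],px[1],1.]);d=d/d[2];ru=np.hypot(*d[:2]);q=ru
    for _ in range(30): q=ru/(1+m["k1"]*q*q)
    s=q/ru if ru>0 else 1
    v=T[:3,:3]@np.array([d[0]*s,d[1]*s,1]);return T[:3,3],v
def atz(cam,px,z):
    o,v=ray(cam,px);return o+v*(z-o[2])/v[2]
def proj(cam,P):
    m=cams.camera_model(cam);K=np.array(m["intrinsics"]);T=np.linalg.inv(np.array(m["cam_to_world"]))
    p=T[:3,:3]@np.array(P)+T[:3,3];x=p[:2]/p[2];x=x*(1+m["k1"]*(x@x));return (K@np.array([x[0],x[1],1]))[:2]
def tri(pa,pb):
    o1,v1=ray("top",pa);o2,v2=ray("side",pb)
    A=np.stack([v1,-v2],1);t=np.linalg.lstsq(A,o2-o1,rcond=None)[0]
    a=o1+v1*t[0];b=o2+v2*t[1];return (a+b)/2,np.linalg.norm(a-b)
def save(cam,name):
    im=cams.read_camera(cam);cv2.imwrite(f"pics/{name}.png",im[:,:,::-1]);return im
E
python3 - <<'E'
from h import *
for c in("top","side"):
    save(c,c+"0")
    m=cams.camera_model(c);print(c,np.array(m["cam_to_world"]).round(3).tolist(),m["k1"],np.array(m["intrinsics"])[0,0])
    for l in("handle","wide_cup","loading_point","jar_center"):
        print(l,[(np.round(d["xy"]).tolist(),round(d["p"],2)) for d in nets.pinpoint(l,c)][:6])
    for l in("jar_center",):
        print(l,[(np.round(d["extent"]).tolist(),round(d["p"],2)) for d in nets.cut_out(l,c)][:6])
E
```

```text
top [[-0.013, -0.997, 0.075, 0.47], [-1.0, 0.013, -0.006, 0.081], [0.005, -0.075, -0.997, 0.852], [0.0, 0.0, 0.0, 1.0]] 0.021158730972745496 404.8246791565074
handle [([405.0, 195.0], 0.59)]
wide_cup [([402.0, 235.0], 0.63)]
loading_point []
jar_center [([156.0, 178.0], 0.65), ([177.0, 227.0], 0.6), ([133.0, 219.0], 0.6)]
jar_center [([113.0, 210.0, 37.0, 26.0], 0.98), ([162.0, 211.0, 28.0, 21.0], 0.82), ([140.0, 161.0, 33.0, 27.0], 0.81)]
side [[0.997, -0.055, 0.057, 0.51], [-0.078, -0.569, 0.819, -0.48], [-0.013, -0.82, -0.572, 0.478], [0.0, 0.0, 0.0, 1.0]] -0.0698371931158299 424.46103699887215
handle [([312.0, 346.0], 0.62)]
wide_cup [([244.0, 376.0], 0.89)]
loading_point []
jar_center [([257.0, 150.0], 0.7), ([256.0, 173.0], 0.6)]
jar_center [([247.0, 152.0, 22.0, 41.0], 0.89), ([291.0, 138.0, 23.0, 18.0], 0.86), ([247.0, 132.0, 24.0, 21.0], 0.81)]
```

```bash
sleep 1; ls pics
```

```text
side0.png
top0.png
```

View pics/top0.png

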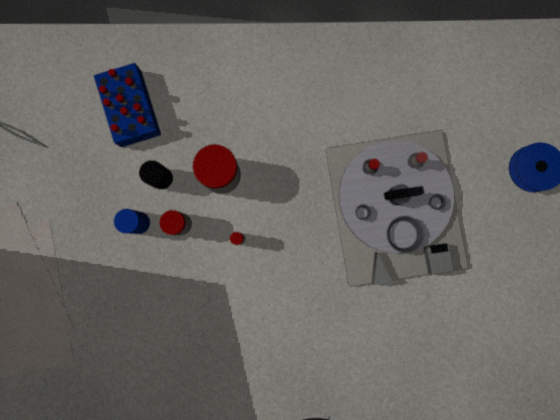

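View pics/side0.png

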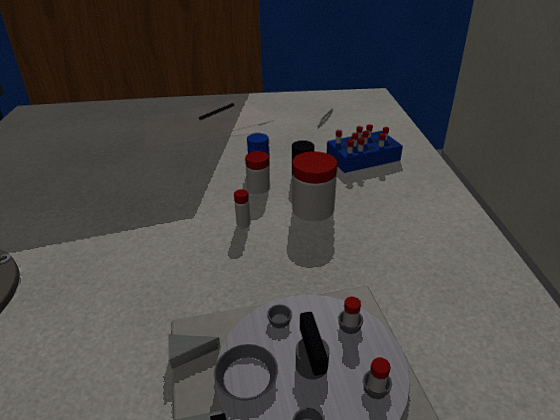

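```bash
python3 - <<'E'
from h import *
a=cv2.imread("pics/top0.png");b=cv2.imread("pics/side0.png")
cv2.imwrite("pics/c1.png",cv2.resize(a[120:300,320:480],None,fx=4.4,fy=3.3*4.4/4.4*1.0) if 0 else cv2.resize(a[125:295,320:470],None,fx=3.5,fy=3.5,interpolation=cv2.INTER_CUBIC))
cv2.imwrite("pics/c2.png",np.hstack([cv2.resize(a[140:260,105:255],None,fx=2.6,fy=2.6),cv2.resize(b[120:240,220:370],None,fx=2.6,fy=2.6)]))
E
python3 - <<'E'
from h import *
a=cv2.imread("pics/top0.png");b=cv2.imread("pics/side0.png")
# red cap centroid
for im,roi,c,nm in((a,(155,205,190,240),"top","jar"),(b,(240,150,275,170),"side","jar")):
    x0,y0,x1,y1=roi;s=im[y0:y1,x0:x1].astype(int)
    m=(s[:,:,2]>90)&(s[:,:,1]<50)
    ys,xs=np.nonzero(m);print(nm,c,xs.min()+x0,xs.max()+x0,ys.min()+y0,ys.max()+y0,xs.mean()+x0,ys.mean()+y0)
print("jar top",atz("top",(173,222),.075),"handle",atz("top",(405,193),.085),tri((405,194),(312,346)),"cup",atz("top",(402,235),.026),atz("side",(244,376),.026),"cupnetz")
E
```

```text
jar top 159 182 210 233 170.8083140877598 221.91685912240186
jar side 250 266 152 161 259.0 158.3
jar top [0.51192891 0.2729234  0.075     ] handle [ 0.56110545 -0.17113427  0.085     ] (array([ 0.5620127 , -0.17709669,  0.06671189]), np.float64(0.0013783095047832296)) cup [ 0.48211905 -0.18118685  0.026     ] [ 0.48146103 -0.18273836  0.026     ] cupnetz
```

View pics/c1.png

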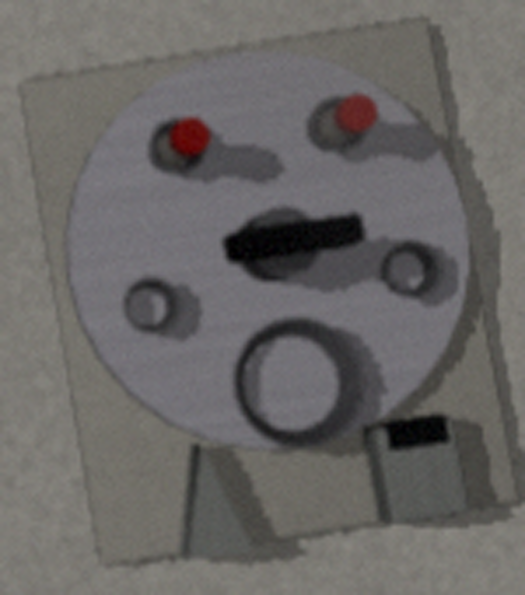

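View pics/c2.png

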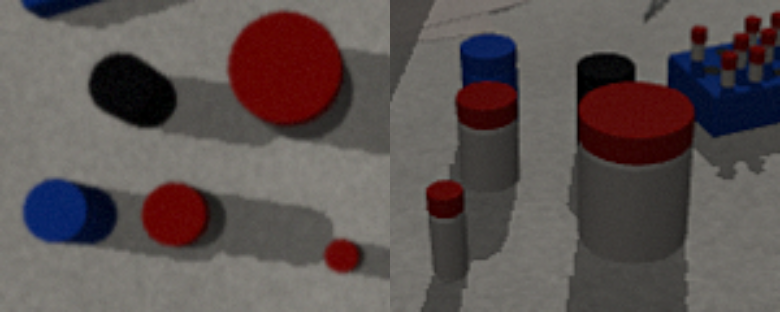

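```bash
python3 - <<'E'
from h import *
a=cv2.imread("pics/top0.png");b=cv2.imread("pics/side0.png")
A=cv2.resize(a[240:295,355:420],None,fx=9,fy=9,interpolation=cv2.INTER_CUBIC);A=cv2.convertScaleAbs(A,alpha=1.8)
B=cv2.resize(b[310:420,160:290],None,fx=5.5,fy=5.5,interpolation=cv2.INTER_CUBIC);B=cv2.convertScaleAbs(B,alpha=1.8)
cv2.imwrite("pics/p1.png",A);cv2.imwrite("pics/p2.png",B)
print(atz("top",(396.6,196.4),.024))
E
```

```text
[ 0.56155464 -0.17364964  0.024     ]
```

View pics/p1.png

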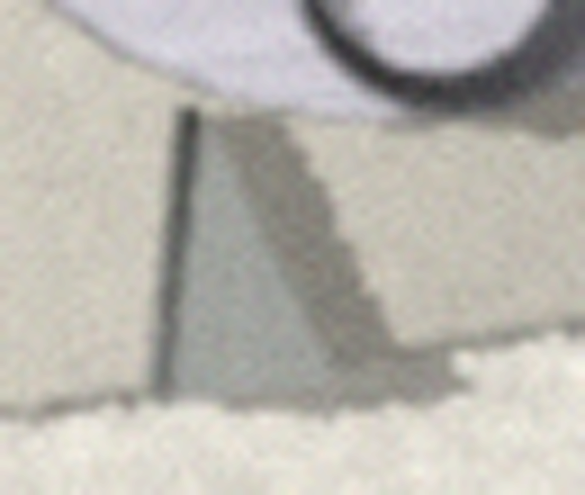

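View pics/p2.png

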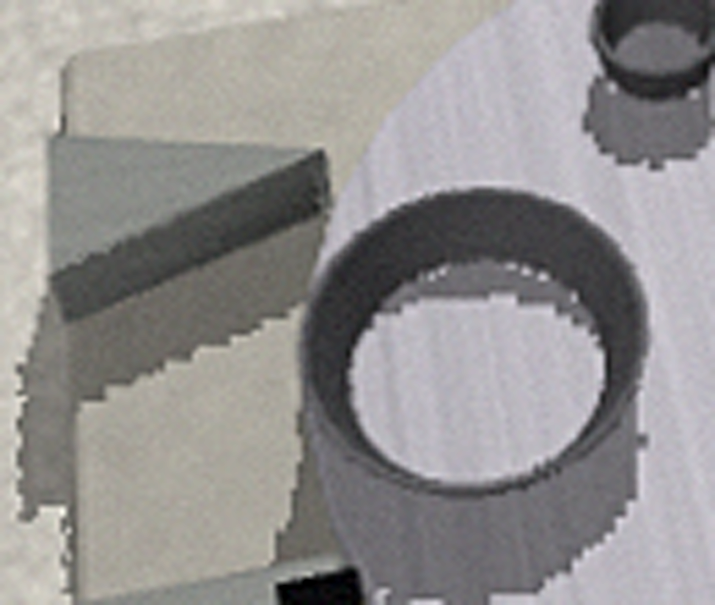

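```bash
python3 - <<'E'
from h import *
T={}
for n,t,s in(("tip",(377.2,252.8),(218.5,337.6)),("bl",(374.3,283.7),(169.1,334.5)),("br",(392.8,281.5),(169.5,360.4))):
    A=atz("top",t,.034);B=atz("side",s,.034);print(n,A.round(4),B.round(4),tri(t,s)[0].round(4));T[n]=(A+B)/2;T[n+'s']=B;T[n+'t']=A
for k in("","s","t"):
    tip,bl,br=T["tip"+k][:2],T["bl"+k][:2],T["br"+k][:2]
    d=tip-(bl+br)/2;print("len",np.linalg.norm(d),"w",np.linalg.norm(bl-br));d/=np.linalg.norm(d)
    lp=tip+.055*d;ax=np.array([.5615,-.1740]);v=lp-ax;print("lp",lp,"dist",np.linalg.norm(v),"ang",np.degrees(np.arctan2(v[1],v[0])), "dirang",np.degrees(np.arctan2(-d[1],-d[0])))
# ellipse fits: red cap top and disc
b=cv2.imread("pics/side0.png");a=cv2.imread("pics/top0.png")
for nm,p in(("h top",(294,240)),):
    print(nm,atz("top",(p[0]/3.5+320,p[1]/3.5+125),.085))
# cup floor/mouth
print("cup mouth",atz("top",(296/3.5+320,382/3.5+125),.040), atz("side",(475/5.5+160,340/5.5+310),.040))
print("floor",atz("side",(478/5.5+160,372/5.5+310),.026))
for c,p,z in(("top",(172,222.5),.075),("side",(220+97/2.6,120+100/2.6),.075)): print("jar",atz(c,p,z))
# ends of the handle in top
for p in((228,247),(362,228)): print(atz("top",(p[0]/3.5+320,p[1]/3.5+125),.085))
print(r.state()["eef_pos"],r.state()["ee_rot"],r.state()["time_s"])
E
```

```text
tip [ 0.4469 -0.1275  0.034 ] [ 0.4499 -0.1299  0.034 ] [ 0.4482 -0.128   0.0314]
bl [ 0.3855 -0.1197  0.034 ] [ 0.3857 -0.1201  0.034 ] [ 0.3855 -0.1198  0.0336]
br [ 0.3894 -0.1568  0.034 ] [ 0.3914 -0.1596  0.034 ] [ 0.3898 -0.1575  0.031 ]
len 0.06123993812805941 w 0.03860791688018179
lp [ 0.50259125 -0.11948912] dist 0.08026005772067375 ang 137.22054163650154 dirang -170.3189994722307
len 0.06213060763074778 w 0.039940118653130185
lp [ 0.5041678  -0.12118428] dist 0.0779517860350459 ang 137.34802899063408 dirang -170.83001013301106
len 0.06035428352293421 w 0.03728842865233136
lp [ 0.50100783 -0.11778048] dist 0.08258290858524749 ang 137.09657921035856 dirang -169.79294852523955
h top [ 0.5600343  -0.16919271  0.085     ]
cup mouth [ 0.48356051 -0.18195351  0.04      ] [ 0.48513575 -0.18663846  0.04      ]
floor [ 0.48489766 -0.18522782  0.026     ]
jar [0.51099437 0.27482627 0.075     ]
jar [0.51349823 0.2652167  0.075     ]
[ 0.55666515 -0.13318515  0.085     ]
[ 0.56612718 -0.20637163  0.085     ]
[ 0.17208325 -0.65269679  0.23131186] [ 1.28837459e-05  9.91705514e-01  1.28530827e-01 -2.59818609e-07] 0.6
```

>>> {"op": "step_arm", "data": {"moves": [[[50,390,480,0,0,0,1.44],[50,390,480,0,0,0,1.44],[50,390,480,0,0,0,1.44],[50,390,480,0,0,0,1.44],[50,390,480,0,0,0,1.44],[50,390,480,0,0,0,1.44],[50,390,480,0,0,0,1.44],[50,390,480,0,0,0,1.44],[50,390,480,0,0,0,1.44],[50,390,480,0,0,0,1.44],[50,390,480,0,0,0,1.44],[50,390,480,0,0,0,1.44],[50,390,480,0,0,0,1.44],[50,390,480,0,0,0,1.44],[50,390,480,0,0,0,1.44],[50,390,480,0,0,0,1.44],[50,390,480,0,0,0,1.44],[50,390,480,-50,0,0,1.44],[50,390,480,-90,0,0,1.44],[50,390,480,-90,0,0,1.44]]]}}

```text
time_s: 2.27
eef_pos: [0.5569, -0.174, 0.1353]
ee_rot: [-0.004, 0.662, 0.75, -0.003]
force: [-1.9, -1.0, -1.8]
grip_width: 0.0498
```

```bash
python3 - <<'E'
from h import *
s=r.state();print(s["time_s"],s["eef_pos"],s["ee_rot"],s["joint_positions"],s["force"])
t=save("top","t1");u=save("side","s1")
cv2.imwrite("pics/b.png",np.hstack([cv2.resize(cv2.imread("pics/t1.png")[125:295,320:470],(390,440)),cv2.resize(cv2.imread("pics/s1.png")[220:420,160:440],(400,286)).copy() if 0 else cv2.resize(cv2.imread("pics/s1.png")[150:420,180:420],(390,440))]))
print([ (d["xy"],d["p"]) for d in nets.pinpoint("jar_center","side")],[ (d["extent"],d["p"]) for d in nets.cut_out("jar_center","side")])
E
```

```text
2.2667 [ 0.55690349 -0.17400031  0.13529836] [-0.0042776   0.66160821  0.74983192 -0.00289237] [ 0.54425013  0.48078228 -0.45349481  1.83433303  0.26248935  0.89642143
  0.09285255] [-1.85733143 -0.96921884 -1.8378878 ]
[([255.4, 172.5], 0.94), ([258.1, 153.9], 0.79)] [([246.3, 150.9, 22.0, 43.6], 0.94), ([249.5, 132.1, 22.5, 21.3], 0.91)]
```

View pics/b.png

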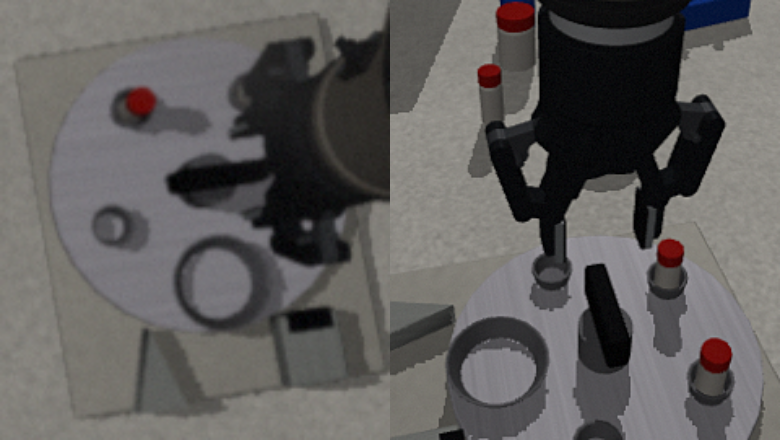

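>>> {"op": "step_arm", "data": {"moves": [[[50,0,0,-30,0,0,0],[50,0,0,-60,0,0,0],[50,0,0,-80,0,0,0],[50,0,0,-80,0,0,0],[50,0,0,-80,0,0,0],[50,0,0,-80,0,0,0]]]}}

```text
time_s: 2.97
eef_pos: [0.5641, -0.1732, 0.064]
ee_rot: [0.002, 0.661, 0.75, 0.001]
force: [1.0, -0.4, 0.3]
grip_width: 0.0504
```

```bash
python3 - <<'E'
from h import *
s=r.state();print(s["time_s"],s["eef_pos"],s["ee_rot"],s["force"])
u=save("side","s2")
cv2.imwrite("pics/b2.png",cv2.resize(cv2.imread("pics/s2.png")[260:420,220:420],(750,600)))
E
```

```text
2.9667 [ 0.56411439 -0.17318174  0.06401865] [0.00185921 0.66092968 0.75044493 0.00094701] [ 1.00182129 -0.40351664  0.2909662 ]
```

View pics/b2.png

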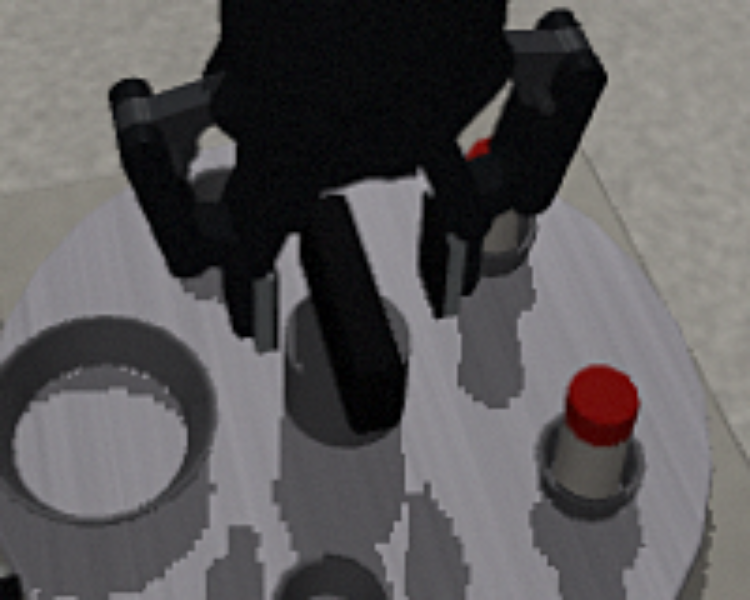

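>>> {"op": "step_arm", "data": {"moves": [[[50,-1,0,-5,0,0,0],[30,-1,0,-5,0,0,0],[5,-1,0,-5,0,0,0],[5,-1,0,-5,0,0,0],[5,-1,0,-5,0,0,0],[5,-1,0,-5,0,0,0],[5,-1,0,-5,0,0,0],[5,-1,0,-5,0,0,0],[5,-1,0,-5,0,0,0],[5,-1,0,-5,0,0,0]]]}}

```text
time_s: 3.85
eef_pos: [0.5633, -0.1725, 0.0572]
ee_rot: [0.002, 0.661, 0.751, 0.001]
force: [5.5, -0.1, -0.1]
grip_width: 0.0153
```

>>> {"op": "step_arm", "data": {"moves": [[[5,-1,0,0,0,0,-0.04],[5,-1,0,0,0,0,-0.1],[5,-1,0,0,0,0,-0.16],[5,-1,0,0,0,0,-0.22],[5,-1,0,0,0,0,-0.28],[5,-1,0,0,0,0,-0.34],[5,-1,0,0,0,0,-0.4],[5,-1,0,0,0,0,-0.46],[5,-1,0,0,0,0,-0.52],[5,-1,0,0,0,0,-0.58],[5,-1,0,0,0,0,-0.64],[5,-1,0,0,0,0,-0.7],[5,-1,0,0,0,0,-0.76],[5,-1,0,0,0,0,-0.82],[5,-1,0,0,0,0,-0.86],[5,-1,0,0,0,0,-0.875],[5,-1,0,0,0,0,-0.875],[5,-1,0,0,0,0,-0.875],[5,-1,0,0,0,0,-0.875]]]}}

```text
time_s: 5.43
eef_pos: [0.5648, -0.173, 0.0573]
ee_rot: [0.002, 0.916, 0.4, 0.004]
force: [13.2, -2.5, -8.4]
grip_width: 0.0149
```

```bash
python3 - <<'E'
from h import *
s=r.state();print(s["time_s"],s["eef_pos"],s["ee_rot"],s["force"],s["torque"],s["grip_width"])
u=save("side","s3")
d=nets.pinpoint("wide_cup","side");print([(x["xy"],x["p"],atz("side",x["xy"],.026)) for x in d])
print("lp px",proj("side",(.5026,-.1195,.026)))
cv2.imwrite("pics/b3.png",cv2.resize(cv2.imread("pics/s3.png")[260:420,150:350],(750,600)))
E
```

```text
5.4333 [ 0.56480895 -0.17298067  0.0572741 ] [0.00214969 0.91645198 0.40011923 0.00396931] [13.24208201 -2.49194737 -8.35899899] [-0.26959397 -1.97174792 -0.0472652 ] 0.014915676628769433
[([264.1, 332.0], 0.89, array([ 0.50831884, -0.11957647,  0.026     ]))]
lp px [259.74426546 332.25585349]
```

View pics/b3.png

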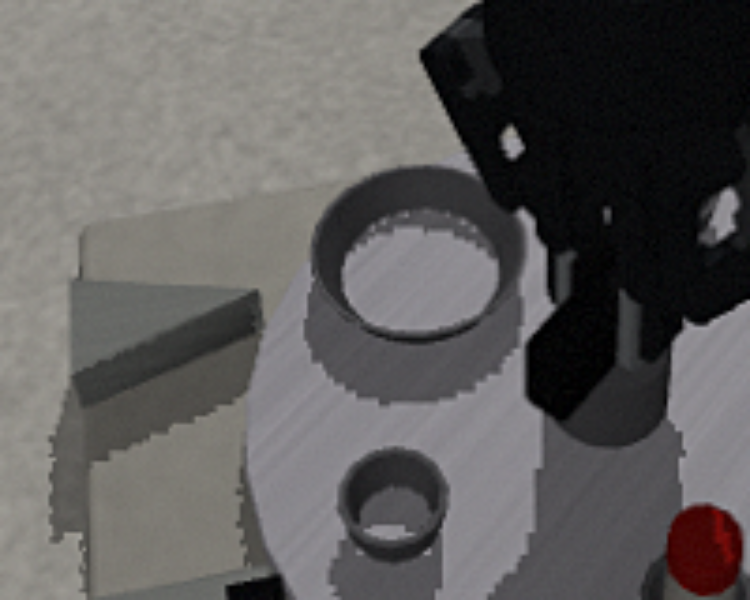

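>>> {"op": "step_arm", "data": {"moves": [[[45,0,0,0,0,0,0],[45,0,0,0,0,0,0],[45,0,0,0,0,0,0],[45,0,0,0,0,0,0],[45,0,0,0,0,0,0],[45,0,0,30,0,0,0],[45,0,0,70,0,0,0],[45,0,0,110,0,0,0],[45,0,0,130,0,0,0],[45,-10,40,130,0,0,0],[70,-20,80,130,0,0,0],[85,-30,120,130,0,0,0],[85,-40,160,130,0,0,0],[85,-40,180,130,0,0,0],[85,-40,180,130,0,0,0],[85,-40,180,130,0,0,0]]]}}

```text
time_s: 6.87
eef_pos: [0.5199, 0.0086, 0.1865]
ee_rot: [0.0, 0.916, 0.401, 0.0]
force: [0.3, -0.2, -0.7]
grip_width: 0.0851
```

```bash
python3 - <<'E'
from h import *
s=r.state();print(s["time_s"],s["eef_pos"],s["ee_rot"],s["force"],s["joint_positions"])
save("side","s4");save("top","t4")
for c in("top","side"):
  print(c,[(x["xy"],x["p"],atz(c,x["xy"],.026).round(4)) for x in nets.pinpoint("wide_cup",c)])
  print(c,[(x["xy"],x["p"],atz(c,x["xy"],.0375).round(4)) for x in nets.pinpoint("jar_center",c)])
a=cv2.imread("pics/t4.png");b=cv2.imread("pics/s4.png")
f=lambda i:cv2.convertScaleAbs(i,alpha=1.6)
cv2.imwrite("pics/b4.png",f(np.vstack([np.hstack([cv2.resize(a[125:295,320:490],(390,390)),cv2.resize(b[290:420,160:290],(390,390))])])))
cv2.imwrite("pics/j4.png",f(np.hstack([cv2.resize(a[195:245,145:195],(390,390),interpolation=cv2.INTER_CUBIC),cv2.resize(b[143:203,227:287],(390,390),interpolation=cv2.INTER_CUBIC)])))
E
```

```text
6.8667 [0.51987563 0.00855426 0.1865157 ] [7.25748166e-05 9.15926318e-01 4.01346439e-01 1.01437104e-04] [ 0.30649055 -0.2293813  -0.65926484] [ 0.1232743   0.29322924 -0.30860152  1.95301918  0.11143683  0.91124995
 -0.9861909 ]
top []
top [([127.5, 223.5], 0.91, array([0.5121, 0.373 , 0.0375])), ([177.0, 225.8], 0.88, array([0.5062, 0.2742, 0.0375])), ([157.3, 174.5], 0.88, array([0.6107, 0.3144, 0.0375]))]
side [([262.0, 330.7], 0.8, array([ 0.5057, -0.1172,  0.026 ]))]
side [([256.4, 170.8], 0.67, array([0.5104, 0.2815, 0.0375])), ([258.7, 151.6], 0.67, array([0.5179, 0.3662, 0.0375]))]
```

View pics/b4.png

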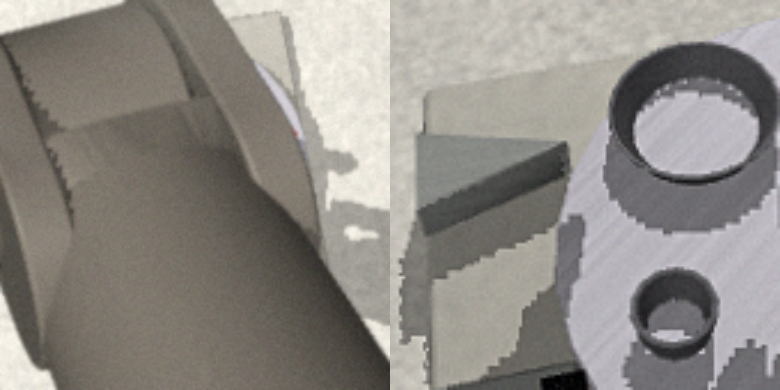

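View pics/j4.png

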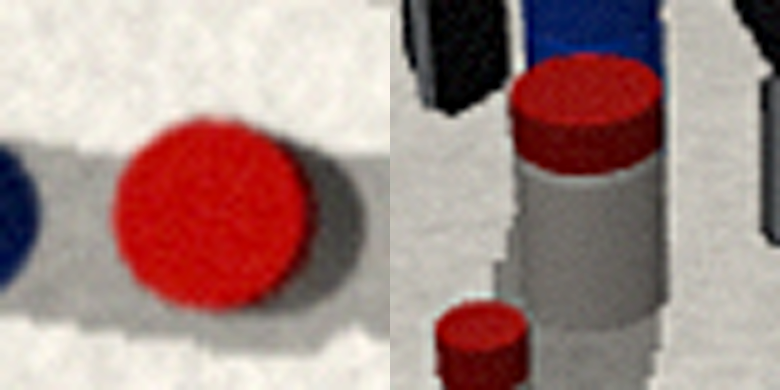

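>>> {"op": "step_arm", "data": {"moves": [[[85,-2,40,0,0,0,0.12],[85,-4,80,0,0,0,0.24],[85,-6,120,0,0,0,0.36],[85,-8,160,0,0,0,0.48],[85,-9,200,0,0,0,0.6],[85,-9,240,0,0,0,0.7],[85,-9,266,0,0,0,0.745],[85,-9,266,0,0,0,0.745],[85,-9,266,0,0,0,0.745],[85,-9,266,-40,0,0,0.745],[85,-9,266,-70,0,0,0.745],[85,-9,266,-90,0,0,0.745],[85,-9,266,-90,0,0,0.745],[85,-9,266,-90,0,0,0.745],[85,-9,266,-90,0,0,0.745]]]}}

```text
time_s: 8.42
eef_pos: [0.5123, 0.2727, 0.0976]
ee_rot: [0.0, 0.709, 0.705, 0.001]
force: [0.1, -1.3, -0.2]
grip_width: 0.085
```

```bash
python3 - <<'E'
from h import *
s=r.state();print(s["time_s"],s["eef_pos"],s["ee_rot"],s["force"])
save("side","s5");save("top","t5")
print([(x["xy"],x["p"],atz("top",x["xy"],.026).round(4)) for x in nets.pinpoint("wide_cup","top")])
print([(x["xy"],x["p"],atz("top",x["xy"],.085).round(4)) for x in nets.pinpoint("handle","top")])
a=cv2.imread("pics/t5.png");b=cv2.imread("pics/s5.png")
f=lambda i:cv2.convertScaleAbs(i,alpha=1.6)
cv2.imwrite("pics/b5.png",f(np.hstack([cv2.resize(a[125:295,320:490],(390,390)),cv2.resize(b[90:220,200:330],(390,390))])))
E
```

```text
8.4167 [0.5123086  0.27266371 0.09761475] [4.26275655e-04 7.08876692e-01 7.05331923e-01 7.30201071e-04] [ 0.13691536 -1.26178732 -0.22653731]
[([370.1, 226.2], 0.86, array([ 0.5009, -0.1169,  0.026 ]))]
[([405.2, 195.8], 0.91, array([ 0.5557, -0.1713,  0.085 ]))]
```

View pics/b5.png

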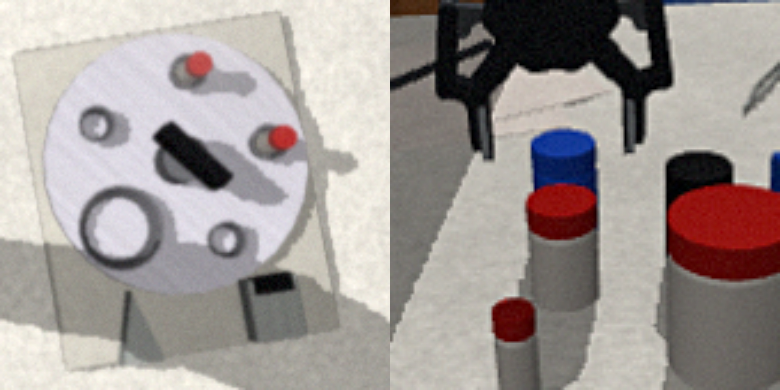

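>>> {"op": "step_arm", "data": {"moves": [[[85,0,0,-30,0,0,0],[85,0,0,-55,0,0,0],[85,0,0,-66,0,0,0],[85,0,0,-66,0,0,0],[85,0,0,-66,0,0,0],[60,0,0,-66,0,0,0],[55,0,0,-66,0,0,0],[50,0,0,-66,0,0,0],[45,0,0,-66,0,0,0],[35,0,0,-66,0,0,0],[35,0,0,-66,0,0,0],[35,0,0,-66,0,0,0],[35,0,0,-66,0,0,0],[35,0,0,-66,0,0,0],[35,0,0,-66,0,0,0]]]}}

```text
time_s: 9.87
eef_pos: [0.512, 0.2738, 0.0318]
ee_rot: [0.0, 0.708, 0.706, 0.001]
force: [-1.3, -1.0, 5.3]
grip_width: 0.0469
```

```bash
python3 - <<'E'
from h import *
s=r.state();print(s["time_s"],s["eef_pos"],s["ee_rot"],s["force"],s["grip_width"])
save("side","s6");save("top","t6")
a=cv2.imread("pics/t6.png");b=cv2.imread("pics/s6.png")
f=lambda i:cv2.convertScaleAbs(i,alpha=1.6)
cv2.imwrite("pics/b6.png",f(np.hstack([cv2.resize(a[150:290,80:220],(390,390)),cv2.resize(b[90:220,200:330],(390,390))])))
print(atz("top",(372.3,224.4),.04))
E
```

```text
9.8667 [0.51196948 0.27383197 0.03178084] [3.80395796e-04 7.08230641e-01 7.05980222e-01 1.06845880e-03] [-1.27139899 -0.97551923  5.30628671] 0.04688272458545102
[ 0.503885   -0.11802977  0.04      ]
```

View pics/b6.png

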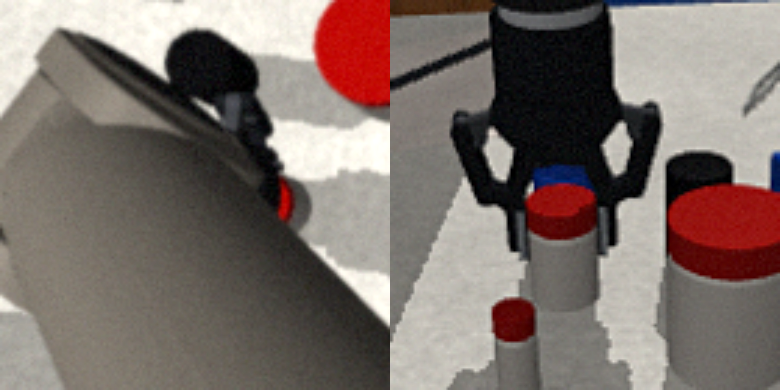

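>>> {"op": "step_arm", "data": {"moves": [[[35,0,0,20,0,0,0],[35,0,0,50,0,0,0],[35,0,0,80,0,0,0],[35,0,0,110,0,0,0],[35,0,0,130,0,0,0],[35,0,-20,140,0,0,0],[35,-1,-50,140,0,0,0],[35,-2,-85,140,0,0,0],[35,-3,-120,140,0,0,0],[35,-4,-155,140,0,0,0],[35,-5,-190,140,0,0,0],[35,-6,-225,140,0,0,0],[35,-7,-260,140,0,0,0],[35,-8,-295,140,0,0,0],[35,-8,-325,140,0,0,0],[35,-8,-350,140,0,0,0],[35,-8,-372,140,0,0,0],[35,-8,-385,140,0,0,0],[35,-8,-392,140,0,0,0],[35,-8,-392,140,0,0,0]]]}}

```text
time_s: 11.63
eef_pos: [0.5029, -0.1204, 0.1705]
ee_rot: [0.0, 0.709, 0.705, -0.0]
force: [-0.1, -0.2, -0.3]
grip_width: 0.0465
```

>>> {"op": "step_arm", "data": {"moves": [[[35,0,0,-30,0,0,0],[35,0,0,-60,0,0,0],[35,0,0,-80,0,0,0],[35,0,0,-80,0,0,0],[35,0,0,-80,0,0,0],[35,0,0,-80,0,0,0]]]}}

```text
time_s: 12.13
eef_pos: [0.5042, -0.1178, 0.0916]
ee_rot: [0.001, 0.708, 0.707, 0.001]
force: [0.2, -0.5, -0.3]
grip_width: 0.0466
```

```bash
python3 - <<'E'
from h import *
s=r.state();print(s["time_s"],s["eef_pos"],s["ee_rot"],s["force"],s["grip_width"])
save("side","s7")
print([(x["xy"],x["p"],x["xy"]-0) if 0 else (x["xy"],x["p"]) for x in nets.pinpoint("jar_center","side")],[(x["xy"],x["p"],atz("side",x["xy"],.026)) for x in nets.pinpoint("wide_cup","side")])
p=s["eef_pos"];print("jarctr expected",proj("side",(p[0],p[1],p[2]+.0057)),"cap top",proj("side",(p[0],p[1],p[2]+.043)),"cup rim",proj("side",(.504,-.118,.04)))
b=cv2.imread("pics/s7.png")
cv2.imwrite("pics/b7.png",cv2.convertScaleAbs(cv2.resize(b[200:420,150:400],(750,600*11//10*0+600)),alpha=1.6))
E
```

```text
12.1333 [ 0.50419695 -0.11777742  0.0915668 ] [5.65343933e-04 7.07710608e-01 7.06501847e-01 7.17369424e-04] [ 0.15135938 -0.49247907 -0.33837337] 0.04660140225499217
[([258.7, 294.8], 0.89), ([300.8, 159.9], 0.67)] [([265.1, 331.8], 0.9, array([ 0.50964302, -0.11936465,  0.026     ]))]
jarctr expected [258.38887085 293.37065949] cap top [256.90978305 270.9789229 ] cup rim [260.29777167 324.32126025]
```

View pics/b7.png

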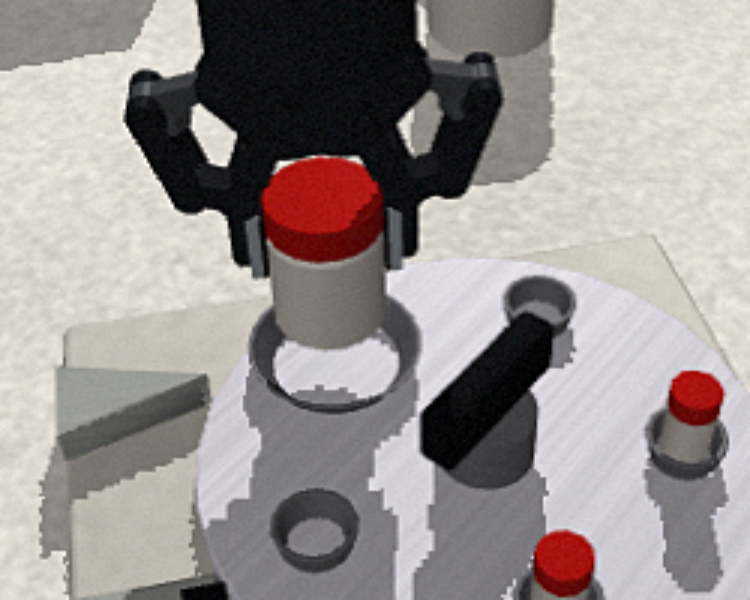

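```bash
python3 - <<'E'
from h import *
for c in((.504,-.118),(.506,-.118),(.506,-.121)):
  P=np.array([proj("side",(c[0]+.0375*np.cos(t),c[1]+.0375*np.sin(t),.04)) for t in np.linspace(0,6.28,200)]);print(c,P.min(0),P.max(0))
  P=np.array([proj("top",(c[0]+.0375*np.cos(t),c[1]+.0375*np.sin(t),.04)) for t in np.linspace(0,6.28,200)]);print("  top",P.min(0),P.max(0))
b=cv2.imread("pics/s4.png");a=cv2.imread("pics/t5.png")
cv2.imwrite("pics/r.png",cv2.convertScaleAbs(np.hstack([cv2.resize(a[195:255,340:400],(390,390)),cv2.resize(b[300:360,230:290],(390,390))]),alpha=1.5))
E
```

```text
(0.504, -0.118) [231.28920602 302.51267726] [289.2523209  348.56544462]
  top [353.59130168 205.7428484 ] [390.99453317 243.0771657 ]
(0.506, -0.118) [232.84068024 302.41546596] [290.79238447 348.44970923]
  top [353.56358329 204.75450779] [390.95967376 242.07459426]
(0.506, -0.121) [232.80879576 304.07138524] [291.01212139 350.4975798 ]
  top [355.05751996 204.73559263] [392.45643547 242.05608924]
```

View pics/r.png

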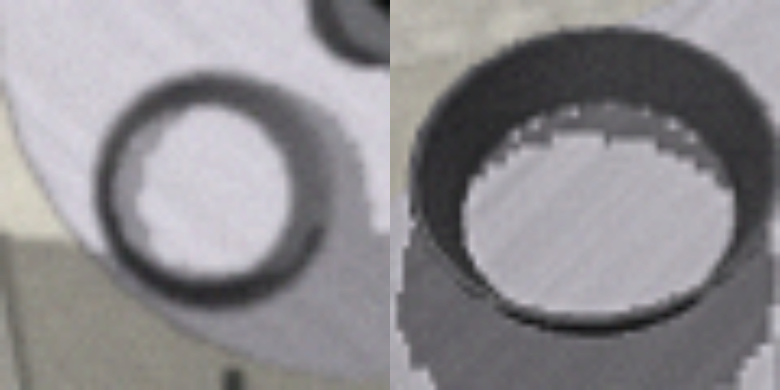

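>>> {"op": "step_arm", "data": {"moves": [[[35,1,-2,-8,0,0,0],[35,1,-2,-16,0,0,0],[35,1,-2,-24,0,0,0],[35,1,-2,-30,0,0,0],[35,1,-2,-33,0,0,0],[35,1,-2,-33,0,0,0],[35,1,-2,-33,0,0,0]]]}}

```text
time_s: 12.87
eef_pos: [0.5042, -0.1203, 0.0577]
ee_rot: [-0.0, 0.708, 0.706, -0.0]
force: [-3.2, 1.1, 10.9]
grip_width: 0.0469
```

>>> {"op": "step_arm", "data": {"moves": [[[50,0,0,0,0,0,0],[60,0,0,0,0,0,0],[66,0,0,0,0,0,0],[66,0,0,0,0,0,0],[66,0,0,0,0,0,0],[66,0,0,20,0,0,0],[66,0,0,50,0,0,0],[66,0,0,90,0,0,0],[66,0,0,130,0,0,0],[66,0,40,150,0,0,0],[66,0,80,150,0,0,0],[66,0,120,150,0,0,0],[66,0,160,150,0,0,0],[66,0,200,150,0,0,0],[66,0,240,150,0,0,0],[66,0,280,150,0,0,0],[66,0,300,150,0,0,0],[66,0,300,150,0,0,0],[66,0,300,150,0,0,0]]]}}

```text
time_s: 14.45
eef_pos: [0.5037, 0.1806, 0.2071]
ee_rot: [-0.0, 0.707, 0.707, -0.0]
force: [-0.1, -0.9, -0.1]
grip_width: 0.066
```

```bash
python3 - <<'E'
from h import *
s=r.state();print(s["time_s"],s["eef_pos"],s["force"])
save("side","s8");save("top","t8")
for c in("side","top"):
  print(c,[(x["xy"],x["p"],atz(c,x["xy"],.0635)) for x in nets.pinpoint("jar_center",c)][:4],[(x["xy"],x["p"],atz(c,x["xy"],.026)) for x in nets.pinpoint("wide_cup",c)])
  print("exp jar ctr",proj(c,(.505,-.12,.0635)),"cap",proj(c,(.505,-.12,.101)))
b=cv2.imread("pics/s8.png");a=cv2.imread("pics/t8.png")
cv2.imwrite("pics/b8.png",cv2.convertScaleAbs(np.hstack([cv2.resize(a[135:295,320:480],(390,390)),cv2.resize(b[260:390,165:295],(390,390))]),alpha=1.5))
E
```

```text
14.45 [0.50366385 0.18062313 0.20712   ] [-0.10899183 -0.8628724  -0.09123095]
side [([256.4, 312.9], 0.94, array([ 0.5000851 , -0.11886251,  0.0635    ])), ([256.5, 151.0], 0.83, array([0.51288885, 0.31946516, 0.0635    ])), ([299.9, 159.3], 0.76, array([0.59956125, 0.27406641, 0.0635    ]))] [([262.5, 331.2], 0.56, array([ 0.50627843, -0.11809132,  0.026     ]))]
exp jar ctr [260.33117374 313.33355376] cap [258.9728631  292.52056128]
top [([378.3, 225.7], 0.72, array([ 0.50021729, -0.12388415,  0.0635    ]))] [([371.3, 223.4], 0.7, array([ 0.50654193, -0.11947652,  0.026     ]))]
exp jar ctr [376.22634491 223.27316341] cap [381.33595296 222.30789093]
```

View pics/b8.png

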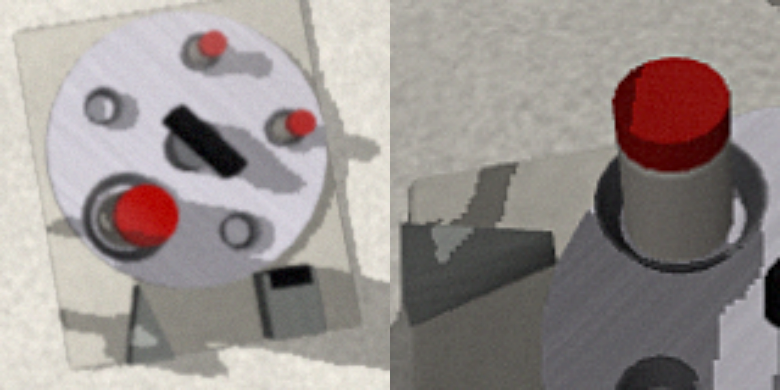

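```bash
python3 - <<'E'
from h import *
print(tri((379.9,223.2),(259.0,293)))
for c in("side","top"):
  im=cv2.imread("pics/%s8.png"%c[0]);
  x0,y0,x1,y1=(235,270,285,325) if c=="side" else (360,205,400,245)
  s=im[y0:y1,x0:x1].astype(int);m=((s[:,:,2]>55)&(s[:,:,1]<30)).astype(np.uint8)
  ys,xs=np.nonzero(m);print(c,xs.min()+x0,xs.max()+x0,ys.min()+y0,ys.max()+y0)
E
```

```text
(array([ 0.50423878, -0.11803175,  0.09804737]), np.float64(0.0014627066113167958))
side 239 277 279 315
top 367 392 211 235
```

```bash
python3 -c "
from workcell import ticket
print(ticket.sign_off())"
```

```text
the job is handed in; nothing more can be done
None
```

I turned the carousel about 50° by its bar handle, so the empty wide cup stood at the pointer block's loading point. I then set the red-capped 48 mm jar in the cup, released it and backed the arm away. The job was handed in at about 14.7 s of the 54 s; no verdict is reported.

- **Cup position:** the last camera readings put the cup at about (0.505, -0.119). I measured the loading point from the pointer at (0.503, -0.120), so they agree to about 2–4 mm.
- **Jar position:** the two cameras together put the cap's centre at (0.504, -0.118, 0.098), about 2 mm from the cup's centre. A fully seated jar's cap should be at 0.101 m, so the height fits within measuring error.
- **Seating:** the force rose to about 11 N just as the jar reached floor height. In the last pictures the jar stands upright, with the gripper well clear.
- **Disagreements:** the trained networks' jar readings were about 5 mm off mine, at (0.500, -0.119) and (0.500, -0.124). Before the grasp, the side and top cameras differed by about 1 cm on the jar's y. I used the top camera, and the grasp came out centred.

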